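# Make up a paperweight set on the spring scale

## Robot

A 7-joint arm with a two-finger parallel gripper is mounted at the origin on the work surface. World frame = base frame: x ahead of the robot, y to its left, z up, the work surface at z = 0. Lengths are in m, angles in rad, forces in N, time in s.
With the tool pointing down it reaches from about 0.4 to 0.75 m from the base axis. Payload 19.5 kg.
Tool frame: the origin (TCP) lies between the finger pads; the fingertips stand 8 mm ahead of it and the grasp point (between the pads) lies 11 mm behind it (env.tips_ahead is the distance from the TCP to the fingertips, in m); z points along the fingers, y is the line along which they close (so a half turn about z gives the same grasp; the last joint's range is limited). The gripper opens to 85 mm and grips with 20 to 120 N. Pads are 22 mm wide; open, the fingers measure 114 mm over their backs; the gripper's body (76 mm by 85 mm) begins 54 mm behind the grasp point. The pads swing forward as they close: fully open they stand 13 mm farther back than shut.
Start: joints at [-1.308, 0.707, -0.028, 1.485, 0.022, 0.951, -0.075], TCP at [0.173, 0.548, 0.239] pointing down, gripper open.
Joint ranges: [-2.71, 2.71], [-0.32, 2.16], [-1.57, 1.52], [0, 2.45], [-1.46, 4.6], [0, 2.02], [-2.83, 2.83]. Speed limits (rad/s): [1.89, 1.89, 2.57, 2.57, 3.01, 3.01, 3.01].

## Interface

Orientations are given as a unit quaternion [x, y, z, w].
In Python, from station import env gives the robot as it stands.
- The arm moves only by the tool move_arm, never from a script. Its argument "plan" is a list of rows, each a list of 3 entries, a list of its own where there are three numbers: the shift along the tool's x, y, z in m, then the turn about the tool's z in rad, then the opening in per cent of the stroke, from 0 (shut) to 100 (fully open). In form: [[[dx, dy, dz], turn, jaw], ...]. A call has 1 to 12 rows; each row shifts and turns the commanded pose from where the row before left it, along the tool's axes as they then stand; what a row does not reach is not made up. A row lasts 1/10 s, in which the tool goes at most 50 mm and 8.59 degrees, less where a joint would pass 70% of its speed; a pose out of reach is approached as far as the arm can. A call is refused whole if a number of a shift passes 0.05 or a number of a turn 0.15, either way. A call with a gripper value outside its range is refused whole. The fingers move at their own pace and stop on an object; "grip_force" is the grip in N (left out, the last holds). Time passes only in rows, so rows that do not move let the fingers close. It gives the time, the measured TCP pose, the force, the opening and the grip force at its end, in the units of the state.
- env.read_state(): the state, without advancing time (a new reading comes with each control period).
- env.snapshot(name): name is "scene" or "top"; returns a dict with "frame" (480x640x3 uint8, blue, green, red), "intrinsics" (3x3 intrinsics, pixels), "eye" and "orientation" of the camera in the world. Camera axes: x right, y down, z forward; pixel columns grow to the right and rows downward; lengths in m; the calibration is good to about 2 mm. A picture is of the moment at which its call begins. There is no depth.
- env.hand_in(): hands the job in; it is judged then, once.
Trained networks look in a picture, given as the dict that the camera call returned (one of the last four; its "shot" number tells which), for a name from the list of things; names that differ only in an ending like _2 or _b are one class to them, and where a whole thing is asked for, a point or a joint stands for the part that bears it (a point fixed in the world has none). Each returns a list of dicts, best first, with "conf" (0 to 1); they miss things now and then, are a little off and sometimes report something else, mostly with a low value. They report only what shows in the picture. A call takes as long as a camera call.
- env.masks_of(label, picture): "mask" (480x640 bool, what is visible of it) and "position" ([column, row] in pixels, amid what is visible of it).
The state is a dict: "time_s": time; "qpos": joint angles; "joint_vel": joint speeds; "joint_efforts": joint torques, N m; "tool_pos": TCP position; "tool_rot": TCP orientation; "wrist_force": force on the tool from outside, world axes, zero at the start; "ft_torque": the same for the moment, N m; "width": finger opening in m; "grasp_force": force on a finger pad.
Only numpy, scipy, OpenCV 4.12 (cv2) and the standard library are available. Lean on these libraries where they do the work, as an engineer would, in place of code of your own. Each camera call takes 0.05 s, during which the arm holds its last target. There are 200 camera calls.

## Task

Make up one calligrapher's set of ring paperweights by weight: thread steel rings one at a time over the post of the spring scale, setting each down gently, without jolting the pan or pressing it down much deeper than the rings themselves do, until the scale's pointer has sunk level with the brass marker block, between its upper and lower edges. Leave the rings you do not need lying flat on the table, and leave the marker and the other things alone.

Things in the scene. Friction and masses are not known exactly. Their poses are not given: they have to be found in the camera images.
- scale: Small grey spring scale, fixed to the table. Origin on the table plane under the middle of its pan; its x axis points to the side with pointer and marker. Housing 100 mm wide (y), x from -70 to +105 mm, 54 mm high. Above it a flat round steel pan, 90 mm across, 5 mm thick, no rim, top 125 mm above the table when joint pan is 0; it sinks straight down on a soft spring.
- post_home (a point): Fixed point 175 mm above the scale's origin, near the tip of the upright steel post on the pan (height for joint pan 0; it sinks with the pan). Post 14 mm thick, 50 mm tall, flat tip. Its foot is loose: the post stands 3 to 6.5 mm off this point, in a direction that is not reported, and stays there unless pushed sideways by over 2 N. Find it by feel or sight.
- pan (a joint): How far the pan has sunk, m: about 0.002 when empty, grows downward, must stay under 0.038, bottom stop 0.054. Spring about 135 N/m (1 N sinks it 7.4 mm); each ring sinks it some 7 to 9 mm. A ring pressed on the tip of the post sinks it too; the pan springs back up when the post enters the hole.
- pointer (a point): Tip of the thin dark horizontal pointer (3 mm thick) under the pan's edge, on the scale's +x side, 86 mm out and 12 mm below the pan's top; moves down with the pan. Point at mid thickness.
- mark_mid (a point): Marker: small brass block 12 mm tall (18 mm wide) on the short aluminium column beside the pointer; point at the edge next to the pointer, half-way up the block. Its height is preset differently each time, 12.5 to 21 mm of sinking (joint pan about 0.0125 to 0.021) bringing the pointer to its upper edge. Two or three rings are needed. Leave it as it is set.
- ring0_mid (a point): Plain steel ring paperweight lying flat, 40 mm across, 14 mm tall, through hole 17 mm, about 110 g (each differs by up to 15 per cent). Point: centre of the ring, half-way up (7 mm above its underside).
- ring1_mid (a point): Plain steel ring paperweight lying flat, 40 mm across, 14 mm tall, through hole 17 mm, about 110 g (each differs by up to 15 per cent). Point: centre of the ring, half-way up (7 mm above its underside).
- ring2_mid (a point): Plain steel ring paperweight lying flat, 40 mm across, 14 mm tall, through hole 17 mm, about 110 g (each differs by up to 15 per cent). Point: centre of the ring, half-way up (7 mm above its underside).
- ring3_mid (a point): Plain steel ring paperweight lying flat, 40 mm across, 14 mm tall, through hole 17 mm, about 110 g (each differs by up to 15 per cent). Point: centre of the ring, half-way up (7 mm above its underside).
- ring4_mid (a point): Plain steel ring paperweight lying flat, 40 mm across, 14 mm tall, through hole 17 mm, about 110 g (each differs by up to 15 per cent). Point: centre of the ring, half-way up (7 mm above its underside).
- tape: Roll of pale paper tape lying flat, 60 mm across, 18 mm tall, hole 44 mm. Leave alone. Origin: centre of the underside.
- tin: Flat aluminium nib tin 55 x 38 x 14 mm. Leave alone. Origin: centre of the underside.
- cap: Loose solid black screw cap, 38 mm across, 18 mm tall, no hole. Leave alone. Origin: centre of the underside.

How it is judged:
On the way:
1. a first ring has been threaded on the post and let go, the pointer still above the marker (((horizontal distance between ring0_mid and scale below 0.009 m and z of ring0_mid in the frame of pointer between 0.012 and 0.062 m) or (horizontal distance between ring1_mid and scale below 0.009 m and z of ring1_mid in the frame of pointer between 0.012 and 0.062 m) or (horizontal distance between ring2_mid and scale below 0.009 m and z of ring2_mid in the frame of pointer between 0.012 and 0.062 m) or (horizontal distance between ring3_mid and scale below 0.009 m and z of ring3_mid in the frame of pointer between 0.012 and 0.062 m) or (horizontal distance between ring4_mid and scale below 0.009 m and z of ring4_mid in the frame of pointer between 0.012 and 0.062 m)) and contact force between the fingers and anything else below 0.05 N and z of pointer in the frame of mark_mid above 0 m), for 0.2 s.
At the end, for the whole second after the job is handed in: The pointer is level with the marker block (pointer height within 7 mm of the block's middle, the block being 12 mm tall), the pan is at rest (under 10 mm/s), and every ring is either threaded on the scale's post or lying flat on the table (z of pointer in the frame of mark_mid between -0.007 and 0.007 m and velocity of joint pan between -0.01 and 0.01 m/s and ((horizontal distance between ring0_mid and scale below 0.009 m and z of ring0_mid in the frame of pointer between 0.012 and 0.062 m) or (height (world z) of ring0_mid below 0.012 m and angle between ring0_mid's own z axis and vertical below 0.2 rad)) and ((horizontal distance between ring1_mid and scale below 0.009 m and z of ring1_mid in the frame of pointer between 0.012 and 0.062 m) or (height (world z) of ring1_mid below 0.012 m and angle between ring1_mid's own z axis and vertical below 0.2 rad)) and ((horizontal distance between ring2_mid and scale below 0.009 m and z of ring2_mid in the frame of pointer between 0.012 and 0.062 m) or (height (world z) of ring2_mid below 0.012 m and angle between ring2_mid's own z axis and vertical below 0.2 rad)) and ((horizontal distance between ring3_mid and scale below 0.009 m and z of ring3_mid in the frame of pointer between 0.012 and 0.062 m) or (height (world z) of ring3_mid below 0.012 m and angle between ring3_mid's own z axis and vertical below 0.2 rad)) and ((horizontal distance between ring4_mid and scale below 0.009 m and z of ring4_mid in the frame of pointer between 0.012 and 0.062 m) or (height (world z) of ring4_mid below 0.012 m and angle between ring4_mid's own z axis and vertical below 0.2 rad))); the robot touches nothing.
It fails at once if the pan is forced down (sunk more than 38 mm) (value of joint pan above 0.038 m).
It fails at once if the pan is jolted (sinks faster than 0.2 m/s, as when a ring is dropped) (velocity of joint pan above 0.2 m/s).
It fails at once if the robot itself presses on the scale with more than 15 N (contact force between any of the fingers, the arm and scale above 15 N).
It fails at once if the marker is shifted by more than 2 mm (distance of mark_mid from where it was at the start of the episode above 0.002 m).
It fails at once if the tape roll, nib tin or screw cap is moved by more than 30 mm (distance of any of tape, tin, cap from where it was at the start of the episode above 0.03 m).
It also fails if it takes over 72 s, if anything falls off the work surface, if the arm or the gripper's body presses on something with over 40 N, if the wrist force passes 120 N, or if a joint passes its speed limit or range.

## Working session

There is one attempt and no reset: what is moved stays moved. The work goes in short steps, Python scripts to look and compute and a tool call to move; the robot and the scene stay as the last step left them, time stands still between calls to the robot, and variables do not carry over. Pictures are saved under pics/ and viewed, at most 10 in all, crops included, and the job is handed in when it is done.

Besides the shell and the picture viewer there is one more tool, called after "Request:" by a JSON object that holds its "method" and its "body". move_arm: Moves the arm, as the interface text tells. Its arguments: {"type":"object","properties":{"plan":{"type":"array"},"grip_force":{"type":"number"}},"required":["plan"]}

```bash
mkdir -p pics
cat > h.py <<'E'
import numpy as np, cv2
from scipy.spatial.transform import Rotation as R
from station import env
def cam(p):
    K=np.array(p["intrinsics"]);e=np.array(p["eye"]);o=np.array(p["orientation"])
    M=R.from_quat(o).as_matrix() if o.size==4 else o
    return K,e,M
def ray(p,uv,z):
    K,e,M=cam(p);d=M@np.linalg.inv(K)@np.array([uv[0],uv[1],1.]);return e+d*(z-e[2])/d[2]
def proj(p,X):
    K,e,M=cam(p);c=M.T@(np.array(X)-e);q=K@c;return q[:2]/q[2]
E
python3 - <<'E'
from h import *
S={n:env.snapshot(n) for n in("scene","top")}
for n,p in S.items():
    cv2.imwrite(f"pics/{n}0.png",p["frame"]);print(n,np.round(cam(p)[1],3),np.round(cam(p)[2],2).tolist(),p["intrinsics"][0][0])
    for l,z in(("ring0_mid",.007),("tape",.009),("tin",.007),("cap",.009),("scale",.05),("pan",.123),("pointer",.11),("mark_mid",.1)):
        for m in env.masks_of(l,p): print(l,round(m["conf"],2),np.round(m["position"],0),np.round(ray(p,m["position"],z),3),m["mask"].sum())
s=env.read_state();print({k:np.round(v,3).tolist() for k,v in s.items()}, env.tips_ahead)
E
```

```text
scene [0.91  0.36  0.874] [[-0.74, 0.57, -0.36], [0.68, 0.62, -0.39], [0.0, -0.53, -0.84]] 476.6004020373215
ring0_mid 0.93 [439. 386.] [0.587 0.321 0.007] 389
tape 0.71 [238. 175.] [ 0.555 -0.326  0.009] 380
tape 0.41 [276. 154.] [ 0.446 -0.316  0.009] 234
tin 0.62 [268. 209.] [ 0.565 -0.201  0.007] 390
cap 0.71 [307. 181.] [ 0.446 -0.203  0.009] 194
cap 0.25 [315. 287.] [0.619 0.019 0.009] 5201
scale 0.71 [317. 292.] [0.637 0.046 0.05 ] 5235
scale 0.27 [240. 174.] [ 0.566 -0.291  0.05 ] 380
scale 0.16 [305. 314.] [0.685 0.065 0.05 ] 90
pan 0.76 [320. 262.] [0.616 0.032 0.123] 1667
pointer 0.69 [321. 260.] [0.608 0.024 0.11 ] 1710
mark_mid 0.59 [308. 312.] [0.692 0.083 0.1  ] 28
top [ 4.060e-01 -1.000e-03  1.106e+00] [[0.01, -0.98, 0.19], [-1.0, -0.01, -0.01], [0.01, -0.19, -0.98]] 565.4828346421525
ring0_mid 0.65 [162. 253.] [0.585 0.314 0.007] 320
tape 0.76 [481. 259.] [ 0.578 -0.314  0.009] 466
tin 0.76 [424. 266.] [ 0.564 -0.201  0.007] 561
cap 0.74 [431. 328.] [ 0.444 -0.211  0.009] 348
scale 0.76 [303. 228.] [0.628 0.037 0.05 ] 4768
scale 0.36 [281. 190.] [0.704 0.079 0.05 ] 26
pan 0.55 [304. 229.] [0.611 0.032 0.123] 2037
pointer 0.71 [302. 228.] [0.615 0.036 0.11 ] 2004
mark_mid 0.46 [284. 192.] [0.686 0.07  0.1  ] 46
mark_mid 0.2 [302. 228.] [0.617 0.037 0.1  ] 4854
{'time_s': 0.9, 'qpos': [-1.308, 0.706, -0.028, 1.485, 0.022, 0.951, -0.075], 'joint_vel': [0.002, -0.002, -0.0, -0.002, 0.002, -0.0, -0.001], 'joint_efforts': [0.001, -88.297, 1.235, -23.64, 0.017, 0.002, -0.0], 'tool_pos': [0.173, 0.548, 0.239], 'tool_rot': [0.152, 0.988, -0.0, 0.0], 'wrist_force': [0.114, -0.068, 0.459], 'ft_torque': [-0.034, -0.035, 0.026], 'grasp_force': 0.0, 'width': 0.086} 0.008
```

View images.

View pics/scene0.png

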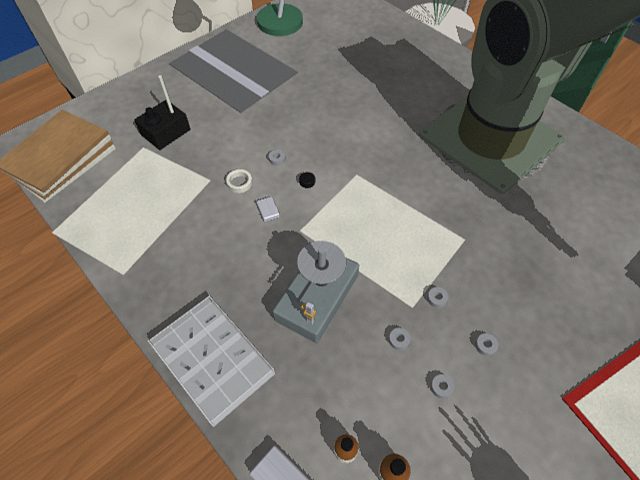

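View pics/top0.png

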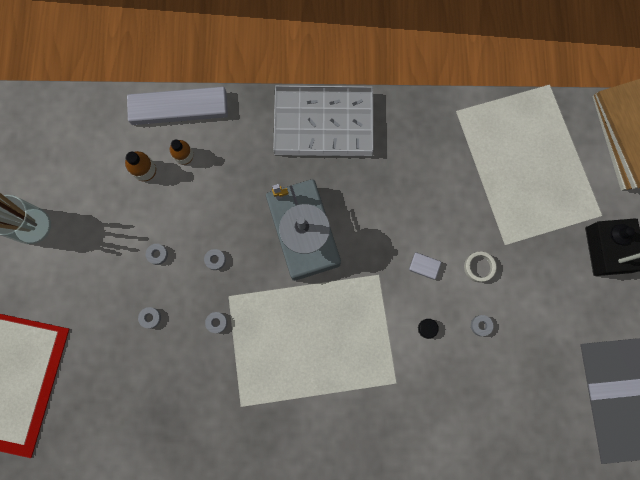

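Run:
```python
from h import *
S={n:env.snapshot(n) for n in("scene","top")}
a=S["scene"]["frame"][230:345,270:365];b=S["top"]["frame"][175:290,255:350]
f=lambda x:cv2.resize(x,None,fx=4.2,fy=4.2,interpolation=cv2.INTER_CUBIC)
cv2.imwrite("pics/z1.png",np.hstack([f(a),f(b)]))
from itertools import product
st={"scene":[(437,296),(400,338),(487,344),(443,385),(276,157)],"top":[(216,322),(215,260),(149,318),(157,254),(484,325)]}
# project model of ring: fit centre by matching bright-top annulus vs hole/surround
for n,p in S.items():
    g=cv2.cvtColor(p["frame"],cv2.COLOR_BGR2GRAY).astype(np.float32)
    th=np.linspace(0,2*np.pi,48,endpoint=False);c=np.c_[np.cos(th),np.sin(th)]
    def smp(x,y,r,z):
        q=np.array([proj(p,[x+r*u,y+r*v,z]) for u,v in c],np.float32)
        return cv2.remap(g,q[:,0][None],q[:,1][None],1).mean()
    for uv in st[n]:
        x0=ray(p,uv,.014);best=None
        for step in (.003,.001):
            best=max(((smp(x0[0]+dx*step,x0[1]+dy*step,.014,.014)-.7*smp(x0[0]+dx*step,x0[1]+dy*step,.006,.014)-.0*smp(x0[0]+dx*step,x0[1]+dy*step,.024,.014)),x0[0]+dx*step,x0[1]+dy*step) for dx,dy in product(range(-3,4),repeat=2))
            x0=np.array(best[1:])
        print(n,uv,np.round(best,4),np.round(proj(p,[*x0,.014]),1))
```

```text
scene (437, 296) [81.7019  0.4507  0.2027] [438.7 295.8]
scene (400, 338) [83.0024  0.573   0.2109] [400.4 337.7]
scene (487, 344) [86.8596  0.4594  0.3301] [487.6 343.3]
scene (443, 385) [87.4229  0.5828  0.3239] [443. 385.]
scene (276, 157) [64.7909  0.45   -0.3097] [276.2 155.3]
top (216, 322) [80.1649  0.4511  0.2024] [214.9 322. ]
top (215, 260) [78.1276  0.5735  0.2096] [214.  258.5]
top (149, 318) [81.3739  0.4598  0.3301] [148.  316.9]
top (157, 254) [78.2407  0.5834  0.3238] [155.5 253. ]
top (484, 325) [66.4908  0.4479 -0.3091] [482.5 325.5]
```

View pics/z1.png

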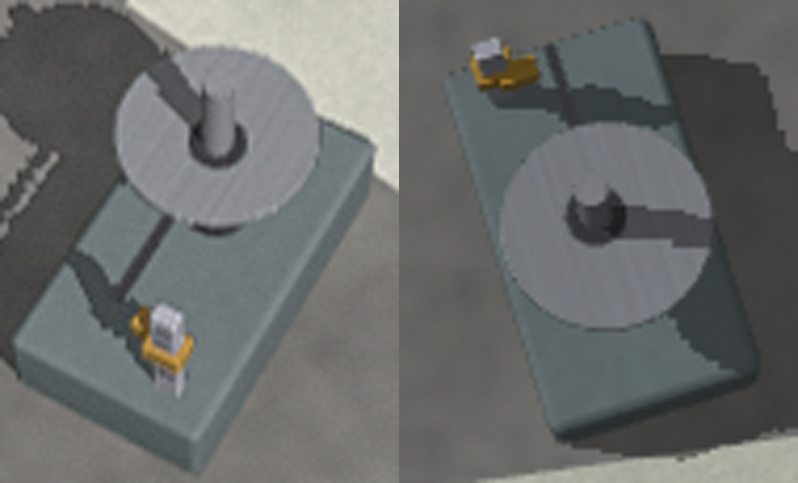

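```bash
cat >> h.py <<'E'
from scipy.optimize import minimize
th=np.linspace(0,2*np.pi,90,endpoint=False);C=np.c_[np.cos(th),np.sin(th)]
def smp(p,g,x,y,r,z):
    q=np.array([proj(p,[x+r*u,y+r*v,z]) for u,v in C],np.float32)
    return cv2.remap(g,q[:,0][None],q[:,1][None],1)[0]
def gray(p): return cv2.GaussianBlur(cv2.cvtColor(p["frame"],cv2.COLOR_BGR2GRAY),(3,3),0.7).astype(np.float32)
E
python3 - <<'E'
from h import *
S={n:env.snapshot(n) for n in("scene","top")}
G={n:gray(p) for n,p in S.items()}
def fit(fn,x0,span,step):
    x=np.array(x0)
    k=np.arange(-span,span+step/2,step)
    return max((fn(x[0]+a,x[1]+b),x[0]+a,x[1]+b) for a in k for b in k)
for n,p in S.items():
    g=G[n]
    pan=lambda x,y:np.abs(smp(p,g,x,y,.0435,.123)-smp(p,g,x,y,.0475,.123)).clip(0,40).mean()
    foot=lambda x,y:(smp(p,g,x,y,.0155,.124)-smp(p,g,x,y,.0105,.125)).clip(-30,40).mean()
    b=fit(pan,[.615,.033],.008,.001);print(n,"pan",np.round(b,4),np.round(proj(p,[b[1],b[2],.123]),1))
    for zz in(.125,.128):
      f=fit(lambda x,y:(smp(p,g,x,y,.0155,.125)-smp(p,g,x,y,.010,zz)).clip(-30,40).mean(),b[1:],.008,.001);print("foot",np.round(f,4))
# marker: brass pixels in both
def tri(a,b):
    A=[];o=[]
    for n,uv in(("scene",a),("top",b)):
        p=S[n];K,e,M=cam(p);d=M@np.linalg.inv(K)@[*uv,1.];d/=np.linalg.norm(d);P=np.eye(3)-np.outer(d,d);A.append(P);o.append(P@e)
    X=np.linalg.solve(sum(A),sum(o));return np.round(X,4),np.round(proj(S["scene"],X)-a,1),np.round(proj(S["top"],X)-b,1)
f=lambda u,v,s:((u+.5)/4.2-.5+(270 if s else 255),(v+.5)/4.2-.5+(230 if s else 175))
t=lambda u,v:f(u-399,v,0)
print("tip pointer",tri(f(121,296,1),t(550,46)))
print("columntop",tri(f(165,315,1),t(488,45)))
print("tip post",tri(f(219,88,1),t(594,193)))
print("brass nr ptr end",tri(f(140,322,1),t(530,68)))
E
```

```text
scene pan [29.7769  0.613   0.032 ] [321.4 261. ]
foot [30.4722  0.617   0.036 ]
foot [29.979  0.618  0.036]
top pan [24.0853  0.613   0.032 ] [303.9 227.9]
foot [32.5246  0.614   0.036 ]
foot [31.7955  0.614   0.036 ]
tip pointer (array([0.6931, 0.0584, 0.1124]), array([-0.5, -0.1]), array([-0.4,  0.3]))
columntop (array([0.6894, 0.0834, 0.1274]), array([-0.1, -0. ]), array([-0.1,  0.1]))
tip post (array([0.616 , 0.0358, 0.1673]), array([-0.2, -0. ]), array([-0.2,  0.1]))
brass nr ptr end (array([0.6892, 0.067 , 0.0942]), array([0.3, 0.1]), array([ 0.2, -0.2]))
```

Request:
{"method": "move_arm", "body": {"plan": [[[-0.02,-0.008,0.0],0,65],[[-0.04,-0.017,0.004],0,65],[[-0.043,-0.018,0.004],0,65],[[-0.043,-0.018,0.004],0,65],[[-0.043,-0.018,0.004],0,65],[[-0.043,-0.018,0.004],0,65],[[-0.043,-0.018,0.004],0,65],[[-0.043,-0.018,0.004],0,65],[[-0.043,-0.018,0.004],0,65],[[-0.04,-0.018,0.004],0,65],[[-0.04,-0.017,0.004],0,65],[[-0.03,-0.012,0.002],0,65]], "grip_force": 40}}

```text
time_s: 2.3
tool_pos: [0.5641, 0.2157, 0.1969]
tool_rot: [0.153, 0.988, -0.0, 0.0]
wrist_force: [-0.5, 1.0, 0.4]
width: 0.0556
grasp_force: 0.0
```

```bash
cat >> h.py <<'E'
RING=[(.573,.210),(.451,.2025),(.4595,.330),(.583,.324),(.449,-.3095)]
POST=(.6155,.036)
def delta(t):
    s=env.read_state();Q=R.from_quat(s["tool_rot"]).as_matrix();d=Q.T@(np.array(t)-s["tool_pos"])
    print("t",s["time_s"],"tool",np.round(s["tool_pos"],4),"yaw",np.round(np.arctan2(Q[1,0],Q[0,0]),3),"zax",np.round(Q[:,2],3),"F",np.round(s["wrist_force"],2),"w",round(s["width"],4),"gf",round(s["grasp_force"],1));print("delta tool",np.round(d,4))
E
python3 -c "
from h import *
delta([*RING[0],.06])"
```

```text
t 2.3 tool [0.5641 0.2157 0.1969] yaw 2.835 zax [ 0.    -0.001 -1.   ] F [-0.45  1.03  0.43] w 0.0556 gf 0.0
delta tool [-0.0101 -0.0026  0.1369]
```

Request:
{"method": "move_arm", "body": {"plan": [[[-0.005,-0.001,0.03],0,65],[[-0.005,-0.001,0.04],0,65],[[0,0,0.04],0,65],[[0,0,0.035],0,65],[[0,0,0.02],0,65],[[0,0,0.01],0,65],[[0,0,0],0,65]]}}

```text
time_s: 3.0
tool_pos: [0.571, 0.2132, 0.0216]
tool_rot: [0.152, 0.988, -0.0, -0.001]
wrist_force: [0.6, 0.1, -0.1]
width: 0.0553
grasp_force: 0.0
```

```bash
python3 -c "
from h import *
delta([*RING[0],.009])"
```

```text
t 3.0 tool [0.571  0.2132 0.0216] yaw 2.837 zax [-0.001 -0.001 -1.   ] F [ 0.62  0.13 -0.08] w 0.0553 gf 0.0
delta tool [-0.0029 -0.0025  0.0126]
```

Request:
{"method": "move_arm", "body": {"plan": [[[-0.003,-0.0025,0.005],0,65],[[0,0,0.005],0,65],[[0,0,0.003],0,65],[[0,0,0],0,60],[[0,0,0],0,40],[[0,0,0],0,40],[[0,0,0],0,40],[[0,0,0],0,40]], "grip_force": 40}}

```text
time_s: 3.8
tool_pos: [0.5735, 0.2102, 0.0099]
tool_rot: [0.152, 0.988, 0.0, 0.0]
wrist_force: [-2.6, -0.8, 6.1]
width: 0.0383
grasp_force: 39.4
```

Request:
{"method": "move_arm", "body": {"plan": [[[0,0,-0.01],0,40],[[0,0,-0.025],0,40],[[0,0,-0.035],0,40],[[0,0,-0.04],0,40],[[-0.005,-0.01,-0.04],0,40],[[-0.014,-0.023,-0.035],0,40],[[-0.018,-0.03,-0.015],0,40],[[-0.018,-0.03,-0.005],0,40],[[-0.018,-0.03,0],0,40],[[-0.012,-0.02,0],0,40],[[-0.007,-0.01,0],0,40],[[0,0,0],0,40]]}}

```text
time_s: 5.0
tool_pos: [0.6155, 0.0354, 0.2146]
tool_rot: [0.153, 0.988, -0.0, 0.0]
wrist_force: [0.5, 0.5, -1.5]
width: 0.0382
grasp_force: 40.4
```

Run:
```python
from h import *
delta([*POST,.186])
S={n:env.snapshot(n) for n in("scene","top")}
delta([*POST,.186])
print(np.round(proj(S["scene"],[*POST,.173])),np.round(proj(S["top"],[*POST,.173])))
a=S["scene"]["frame"][200:300,275:370];b=S["top"]["frame"][165:265,255:350]
f=lambda x:cv2.resize(x,None,fx=4.2,fy=4.2,interpolation=cv2.INTER_CUBIC)
cv2.imwrite("pics/z2.png",np.hstack([f(a),f(b)]))
```

```text
t 5.0 tool [0.6155 0.0354 0.2146] yaw 2.835 zax [ 0. -0. -1.] F [ 0.48  0.52 -1.46] w 0.0382 gf 40.4
delta tool [0.0002 0.0006 0.0286]
t 5.1 tool [0.6151 0.0379 0.2145] yaw 2.838 zax [-0.     0.001 -1.   ] F [-0.14  0.98 -0.56] w 0.0379 gf 40.4
delta tool [-0.001  -0.0017  0.0285]
[322. 249.] [301. 220.]
```

View pics/z2.png

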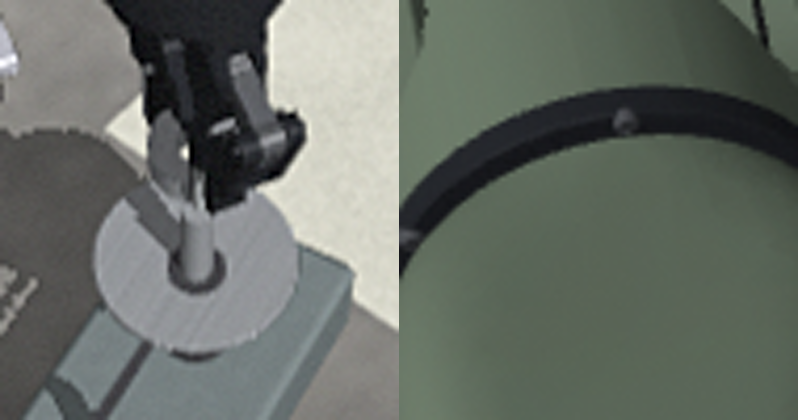

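Request:
{"method": "move_arm", "body": {"plan": [[[0,0,0],-0.145,40],[[0,0,0],-0.145,40],[[0,0,0],-0.145,40],[[0,0,0],-0.145,40],[[0,0,0],-0.145,40],[[0,0,0],-0.145,40],[[0,0,0],-0.145,40],[[0,0,0],-0.125,40],[[0,0,0],0,40],[[0,0,0],0,40]]}}

```text
time_s: 6.1
tool_pos: [0.6151, 0.0375, 0.2144]
tool_rot: [-0.404, 0.915, 0.0, -0.0]
wrist_force: [-0.1, -0.5, -1.3]
width: 0.0381
grasp_force: 40.4
```

Run:
```python
from h import *
delta([*POST,.186])
p=env.snapshot("scene")
delta([*POST,.186])
print(np.round(env.read_state()["qpos"],2))
a=p["frame"][190:300,265:375]
cv2.imwrite("pics/z3.png",cv2.resize(a,None,fx=5,fy=5,interpolation=cv2.INTER_CUBIC))
```

```text
t 6.1 tool [0.6151 0.0375 0.2144] yaw -2.309 zax [-0.  0. -1.] F [-0.11 -0.49 -1.35] w 0.0381 gf 40.4
delta tool [ 0.0009 -0.0013  0.0284]
t 6.15 tool [0.6152 0.0373 0.2144] yaw -2.309 zax [-0.  0. -1.] F [-1.03 -0.79 -1.25] w 0.0383 gf 40.4
delta tool [ 0.0007 -0.0011  0.0284]
[ 0.1   0.83 -0.47  1.35  0.4   1.06  1.97]
```

View pics/z3.png

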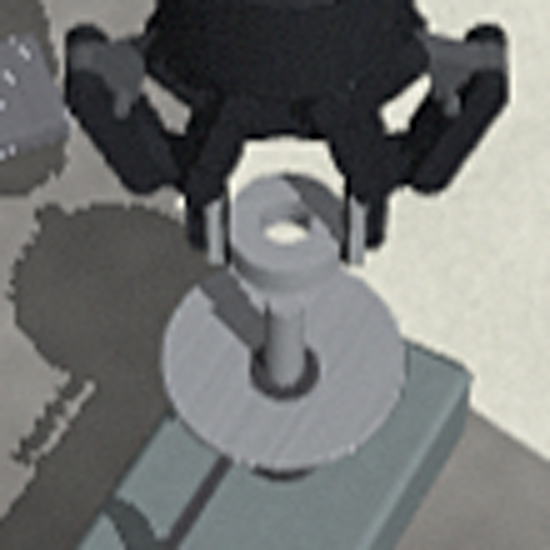

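Run:
```python
from h import *
p=env.snapshot("scene");g=gray(p)
q=np.array(env.read_state()["tool_pos"]);zt=q[2]+.0041
X=ray(p,((287.5)/5-.5+265,217.5/5-.5+190),zt)
k=np.arange(-.006,.0061,.0005)
for z in(zt,):
  f=lambda x,y:smp(p,g,x,y,.0115,z).mean()*2-smp(p,g,x,y,.006,z).mean()*0-np.abs(smp(p,g,x,y,.0095,z)).mean()*0
  # outer/inner edges
  e=lambda x,y:np.abs(smp(p,g,x,y,.0075,z)-smp(p,g,x,y,.0098,z)).clip(0,40).mean()
  b=max((e(X[0]+i,X[1]+j),X[0]+i,X[1]+j) for i in k for j in k);print("ring hand",np.round(X,4),"fit",np.round(b,4),"tcp",np.round(q,4))
# post lateral: edges on rows
x=np.array([-.673,-.739]);y=np.array([-.739,.673])
for z in(.14,.15,.158):
  u,v=proj(p,[*POST,z]);r=g[int(round(v)),int(u)-9:int(u)+10];print(z,np.round([u,v],1),r.astype(int).tolist())
```

```text
ring hand [0.6138 0.0345 0.2185] fit [17.7333  0.6153  0.035 ] tcp [0.6152 0.0371 0.2144]
0.14 [321.9 258.5] [140, 118, 96, 89, 85, 78, 79, 96, 115, 128, 137, 141, 139, 134, 139, 149, 152, 150, 149]
0.15 [321.9 255.6] [96, 87, 88, 90, 90, 85, 80, 95, 114, 127, 137, 141, 139, 138, 147, 151, 151, 150, 149]
0.158 [321.9 253.2] [91, 91, 89, 88, 90, 87, 81, 99, 121, 135, 143, 142, 139, 139, 147, 149, 151, 151, 150]
```

Request:
{"method": "move_arm", "body": {"plan": [[[-0.001,-0.0008,0.01],0,40],[[0,0,0.01],0,40],[[0,0,0.007],0,40],[[0,0,0.004],0,40],[[0,0,0.004],0,40],[[0,0,0.003],0,40],[[0,0,0],0,40],[[0,0,0],0,40]]}}

```text
time_s: 7.0
tool_pos: [0.6166, 0.0367, 0.1765]
tool_rot: [-0.406, 0.914, -0.0, 0.0]
wrist_force: [0.1, -1.0, -1.4]
width: 0.038
grasp_force: 40.4
```

```bash
cat >> h.py <<'E'
PAN=(.613,.032)
def panz(p,show=True):
    "pan height from its rim in the scene picture, plus sinking"
    g=gray(p);a=np.linspace(0,2*np.pi,180,endpoint=False)
    # front rim towards the camera and the pan's sides below the gripper
    a=a[np.cos(a-np.arctan2(.32,.29))>-.1];best=[]
    for z in np.arange(.075,.135,.0005):
        def s(r,dz):
            q=np.array([proj(p,[PAN[0]+r*np.cos(t),PAN[1]+r*np.sin(t),z+dz]) for t in a],np.float32)
            return cv2.remap(g,q[:,0][None],q[:,1][None],1)[0]
        best.append(((s(.0435,0)-s(.047,-.0)).clip(-10,40).mean(),z))
    b=max(best)
    if show: print("pan top z",round(b[1],4),"sunk",round((.125-b[1])*1000,1),"score",round(b[0],1))
    return b
E
python3 - <<'E'
from h import *
delta([*POST,.14])
p=env.snapshot("scene");panz(p)
a=p["frame"][190:300,265:375]
cv2.imwrite("pics/z4.png",cv2.resize(a,None,fx=5,fy=5,interpolation=cv2.INTER_CUBIC))
panz({**p,"frame":cv2.imread("pics/scene0.png")})
E
```

```text
t 7.0 tool [0.6166 0.0367 0.1765] yaw -2.306 zax [ 0. -0. -1.] F [ 0.1  -0.96 -1.38] w 0.038 gf 40.4
delta tool [0.0013 0.0004 0.0365]
pan top z 0.124 sunk 1.0 score 27.6
pan top z 0.124 sunk 1.0 score 26.8
```

View pics/z4.png

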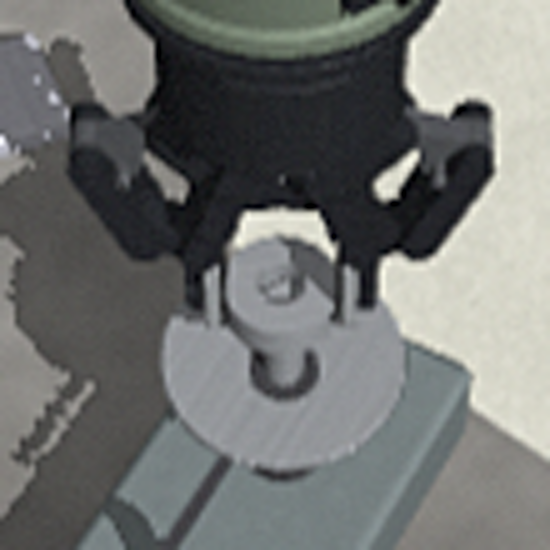

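Request:
{"method": "move_arm", "body": {"plan": [[[0,0.0008,0.003],0,40],[[0,0,0.008],0,40],[[0,0,0.009],0,40],[[0,0,0.009],0,40],[[0,0,0.007],0,40],[[0,0,0.004],0,40],[[0,0,0.003],0,40],[[0,0,0.003],0,40],[[0,0,0.003],0,40],[[0,0,0.002],0,40],[[0,0,0],0,40],[[0,0,0],0,40]]}}

```text
time_s: 8.25
tool_pos: [0.616, 0.0372, 0.1254]
tool_rot: [-0.406, 0.914, -0.0, -0.0]
wrist_force: [-0.7, 0.8, 0.1]
width: 0.0378
grasp_force: 40.5
```

Run:
```python
from h import *
p=env.snapshot("scene");panz(p)
delta([*POST,.14])
```

```text
pan top z 0.117 sunk 8.0 score 26.4
t 8.3 tool [0.616  0.0372 0.1255] yaw -2.306 zax [ 0. -0. -1.] F [-1.07  0.59 -0.19] w 0.0381 gf 40.5
delta tool [ 0.0012 -0.0005 -0.0145]
```

Request:
{"method": "move_arm", "body": {"plan": [[[0,0,0],0,46],[[0,0,0],0,50],[[0,0,0],0,58],[[0,0,0],0,62],[[0,0,0],0,62],[[0,0,-0.01],0,62],[[0,0,-0.02],0,62],[[0,0,-0.03],0,62],[[0,0,-0.03],0,62]]}}

```text
time_s: 9.2
tool_pos: [0.6158, 0.0373, 0.217]
tool_rot: [-0.406, 0.914, 0.0, 0.0]
wrist_force: [0.2, -0.7, -0.2]
width: 0.0529
grasp_force: 0.0
```

Run:
```python
from h import *
p=env.snapshot("scene");panz(p)
delta([*RING[1],.2145])
a=p["frame"][200:335,265:375]
cv2.imwrite("pics/z5.png",cv2.resize(a,None,fx=4.4,fy=4.4,interpolation=cv2.INTER_CUBIC))
```

```text
pan top z 0.1155 sunk 9.5 score 26.0
t 9.25 tool [0.6173 0.0377 0.2219] yaw -2.307 zax [ 0.006  0.001 -1.   ] F [ 1.25 -0.44  6.77] w 0.0533 gf 0.0
delta tool [-0.0105  0.2339  0.0066]
```

View pics/z5.png

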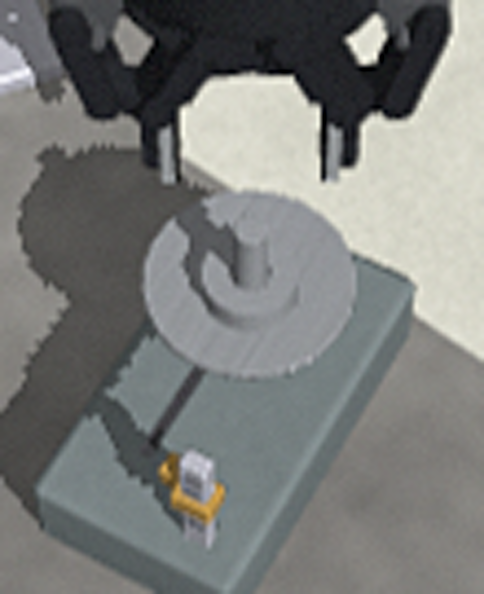

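Request:
{"method": "move_arm", "body": {"plan": [[[-0.001,0.015,0],0,62],[[-0.001,0.03,0],0,62],[[-0.001,0.035,0],0,62],[[-0.001,0.035,0.005],0,62],[[-0.001,0.035,0.02],0,65],[[-0.001,0.035,0.035],0,65],[[-0.002,0.03,0.035],0,65],[[-0.002,0.019,0.035],0,65],[[0,0,0.035],0,65],[[0,0,0.02],0,65],[[0,0,0.005],0,65],[[0,0,0],0,65]]}}

```text
time_s: 10.45
tool_pos: [0.4493, 0.2017, 0.0255]
tool_rot: [-0.406, 0.914, -0.0, -0.0]
wrist_force: [-0.1, -0.1, 0.5]
width: 0.0559
grasp_force: 0.0
```

```bash
python3 -c "
from h import *
delta([*RING[1],.01])"
```

```text
t 10.45 tool [0.4493 0.2017 0.0255] yaw -2.306 zax [-0. -0. -1.] F [-0.1  -0.09  0.48] w 0.0559 gf 0.0
delta tool [-0.0017 -0.0008  0.0155]
```

Request:
{"method": "move_arm", "body": {"plan": [[[-0.0015,-0.0008,0.007],0,65],[[0,0,0.006],0,65],[[0,0,0.0025],0,62],[[0,0,0],0,50],[[0,0,0],0,40],[[0,0,0],0,40],[[0,0,0],0,40],[[0,0,-0.01],0,40],[[0,0,-0.03],0,40],[[0,0,-0.04],0,40]]}}

```text
time_s: 11.45
tool_pos: [0.4501, 0.202, 0.0906]
tool_rot: [-0.406, 0.914, -0.0, -0.001]
wrist_force: [1.1, -0.3, -0.5]
width: 0.0376
grasp_force: 40.7
```

```bash
python3 -c "
from h import *
delta([.6166,.0370,.2145])"
```

```text
t 11.45 tool [0.4501 0.202  0.0906] yaw -2.306 zax [-0.002 -0.001 -1.   ] F [ 1.11 -0.28 -0.47] w 0.0376 gf 40.7
delta tool [ 0.011  -0.2341 -0.1241]
```

Request:
{"method": "move_arm", "body": {"plan": [[[0,-0.005,-0.04],0,40],[[0.001,-0.02,-0.04],0,40],[[0.001,-0.03,-0.03],0,40],[[0.002,-0.035,-0.0125],0,40],[[0.002,-0.035,0],0,40],[[0.002,-0.035,0],0,40],[[0.002,-0.035,0],0,40],[[0.001,-0.025,0],0,40],[[0,-0.014,0],0,40],[[0,0,0],0,40],[[0,0,0],0,40]]}}

```text
time_s: 12.55
tool_pos: [0.6164, 0.0374, 0.2127]
tool_rot: [-0.406, 0.914, 0.0, -0.0]
wrist_force: [-0.8, 0.4, -1.2]
width: 0.0382
grasp_force: 40.7
```

Run:
```python
from h import *
p=env.snapshot("scene");panz(p)
delta([.6166,.037,.17])
g=gray(p);q=np.array(env.read_state()["tool_pos"]);z=q[2]+.0041
k=np.arange(-.006,.0061,.0005)
e=lambda x,y:np.abs(smp(p,g,x,y,.0075,z)-smp(p,g,x,y,.0098,z)).clip(0,40).mean()
b=max((e(q[0]+i,q[1]+j),q[0]+i,q[1]+j) for i in k for j in k);print("ring fit",np.round(b,4))
cv2.imwrite("pics/z6.png",cv2.resize(p["frame"][190:300,265:375],None,fx=5,fy=5,interpolation=cv2.INTER_CUBIC))
```

```text
pan top z 0.1155 sunk 9.5 score 26.0
t 12.6 tool [0.6163 0.0378 0.2128] yaw -2.306 zax [-0.  0. -1.] F [ 0.49 -0.55 -1.09] w 0.0375 gf 40.7
delta tool [ 0.0004 -0.0007  0.0428]
ring fit [17.6617  0.6178  0.0363]
```

View pics/z6.png

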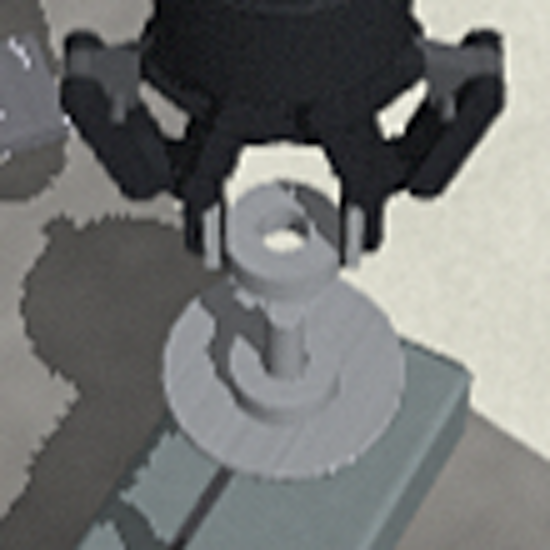

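Request:
{"method": "move_arm", "body": {"plan": [[[0,0.0008,0.01],0,40],[[0,0,0.012],0,40],[[0,0,0.009],0,40],[[0,0,0.005],0,40],[[0,0,0.004],0,40],[[0,0,0.003],0,40],[[0,0,0.002],0,40],[[0,0,0],0,40],[[0,0,0],0,40]]}}

```text
time_s: 13.5
tool_pos: [0.6164, 0.0376, 0.1675]
tool_rot: [-0.406, 0.914, -0.0, 0.0]
wrist_force: [-0.4, 0.5, -0.5]
width: 0.0381
grasp_force: 40.7
```

Run:
```python
from h import *
p=env.snapshot("scene");panz(p)
delta([.6166,.037,.14])
```

```text
pan top z 0.1155 sunk 9.5 score 26.1
t 13.55 tool [0.6164 0.0376 0.1675] yaw -2.306 zax [ 0. -0. -1.] F [-0.04 -0.1  -0.52] w 0.0381 gf 40.7
delta tool [ 0.0003 -0.0006  0.0275]
```

Request:
{"method": "move_arm", "body": {"plan": [[[0,0,0.003],0,40],[[0,0,0.006],0,40],[[0,0,0.007],0,40],[[0,0,0.005],0,40],[[0,0,0.004],0,40],[[0,0,0.003],0,40],[[0,0,0.003],0,40],[[0,0,0.003],0,40],[[0,0,0.002],0,40],[[0,0,0],0,40],[[0,0,0],0,40]]}}

```text
time_s: 14.65
tool_pos: [0.6163, 0.0376, 0.1314]
tool_rot: [-0.406, 0.914, -0.0, -0.0]
wrist_force: [-0.4, 0.6, 0.0]
width: 0.0378
grasp_force: 40.8
```

Run:
```python
from h import *
p=env.snapshot("scene");panz(p)
delta([.6166,.037,.14])
```

```text
pan top z 0.108 sunk 17.0 score 25.4
t 14.7 tool [0.6163 0.0376 0.1314] yaw -2.306 zax [ 0. -0. -1.] F [-0.06  0.12 -0.1 ] w 0.0379 gf 40.8
delta tool [ 0.0002 -0.0006 -0.0086]
```

Sunk 7.5 mm with the ring; release.

Request:
{"method": "move_arm", "body": {"plan": [[[0,0,0],0,46],[[0,0,0],0,50],[[0,0,0],0,58],[[0,0,0],0,62],[[0,0,0],0,62],[[0,0,-0.01],0,62],[[0,0,-0.02],0,62],[[0,0,-0.03],0,62],[[0,0,-0.03],0,62],[[0,0.03,0],0,62],[[0,0.03,0],0,62],[[0,0.03,0],0,62]]}}

```text
time_s: 15.9
tool_pos: [0.5487, 0.0986, 0.2222]
tool_rot: [-0.405, 0.914, -0.0, 0.0]
wrist_force: [0.3, 0.1, -0.0]
width: 0.053
grasp_force: 0.0
```

Run:
```python
from h import *
p=env.snapshot("scene");panz(p)
delta([*RING[3],.2145])
a=p["frame"][230:335,275:365]
cv2.imwrite("pics/z7.png",cv2.resize(a,None,fx=5.6,fy=5.6,interpolation=cv2.INTER_CUBIC))
```

```text
pan top z 0.108 sunk 17.0 score 25.1
t 15.95 tool [0.5457 0.1025 0.2226] yaw -2.302 zax [-0.     0.002 -1.   ] F [-2.18  7.    2.08] w 0.0531 gf 0.0
delta tool [-0.1897  0.1202  0.0085]
```

View pics/z7.png

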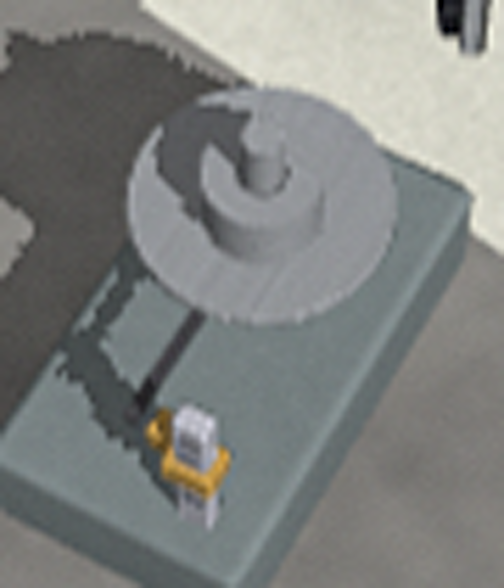

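Run:
```python
from h import *
S={n:env.snapshot(n) for n in("scene","top")}
panz(S["scene"])
F={"scene":S["scene"]["frame"],"top":cv2.imread("pics/top0.png")}
W={"scene":(290,295,330,330),"top":(268,178,300,202)};k=8;H={};MM={}
for n,im in F.items():
    x0,y0,x1,y1=W[n];c=cv2.resize(im[y0:y1,x0:x1],None,fx=k,fy=k,interpolation=cv2.INTER_CUBIC).astype(int)
    m=((c[...,2]-c[...,0])>35).astype(np.uint8)
    pts=cv2.findNonZero(m);h=np.zeros_like(m);cv2.fillConvexPoly(h,cv2.convexHull(pts),1);H[n]=h
    print(n,m.sum()/k/k,h.sum()/k/k,cv2.boundingRect(pts))
def box(v):
    x,y,z,d,yaw=v;c,s=np.cos(yaw),np.sin(yaw)
    return [[x+c*a*d/2-s*b*.009,y+s*a*d/2+c*b*.009,z+e*.006] for a in(-1,1) for b in(-1,1) for e in(-1,1)]
def cost(v,pr=0):
    t=0
    for n in H:
        x0,y0,_,_=W[n];q=np.array([(proj(S[n],P)-[x0,y0]+.5)*k-.5 for P in box(v)])
        h=np.zeros_like(H[n]);cv2.fillConvexPoly(h,cv2.convexHull(np.round(q).astype(np.int32)),1)
        i=(h&H[n]).sum()/(h|H[n]).sum();t-=i
        if pr:print(n,"iou",round(i,3))
    return t
from scipy.optimize import differential_evolution as DE
yaw=np.arctan2(.0264,.080)
r=DE(lambda v:cost([*v,yaw]),[(.675,.705),(.055,.095),(.08,.11),(.004,.02)],seed=1,maxiter=40,popsize=12,tol=1e-4)
print(np.round(r.x,4),r.fun);cost([*r.x,yaw],1)
# pointer tip now, along its known line, vs column/row of dark end in the scene
g=gray(S["scene"])
for z in(.088,.092,.096,.1):print(z,np.round(proj(S["scene"],[PAN[0]+.086*np.cos(yaw),PAN[1]+.086*np.sin(yaw),z]),1))
print("seen tip",(145.5/5.6-.5+275,400.5/5.6-.5+230))
```

```text
pan top z 0.108 sunk 17.0 score 24.9
scene 86.53125 149.125 (88, 64, 122, 130)
top 84.1875 137.28125 (30, 62, 132, 87)
[0.6882 0.0819 0.0939 0.0154] -1.4243776678454723
scene iou 0.742
top iou 0.682
0.088 [298.1 306.7]
0.092 [298.  305.7]
0.096 [297.9 304.8]
0.1 [297.8 303.8]
seen tip (300.48214285714283, 301.01785714285717)
```

Run:
```python
from h import *
S={n:env.snapshot(n) for n in("scene","top")}
yaw=np.arctan2(.0264,.080)
def crop(im,x0,y0):
    c=cv2.resize(im[y0:y0+30,x0:x0+40],None,fx=10,fy=10,interpolation=cv2.INTER_CUBIC)
    return np.clip(255*(c/255.)**.7,0,255).astype(np.uint8)
out=[]
for n,x0,y0 in(("scene",288,296),("top",266,178)):
    a=crop(S[n]["frame"],x0,y0);b=a.copy() 
    T=lambda P:tuple(int(v) for v in np.round((proj(S[n],P)-[x0,y0]+.5)*10))
    c,s=np.cos(yaw),np.sin(yaw)
    for z,col in((.111,(0,255,0)),(.095,(0,0,255))):
        cv2.line(b,T([PAN[0]+.05*c,PAN[1]+.05*s,z]),T([PAN[0]+.086*c,PAN[1]+.086*s,z]),col,1)
    out.append(np.vstack([a,b]))
cv2.imwrite("pics/z8.png",np.hstack(out))
```

```text
(no output)
```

View pics/z8.png

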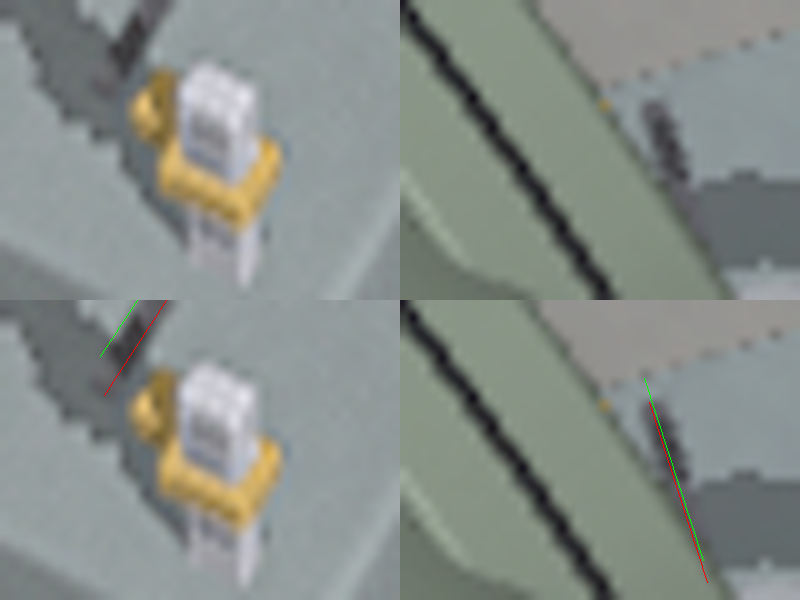

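Run:
```python
from h import *
S={n:env.snapshot(n) for n in("scene","top")}
c,s=np.cos(.319),np.sin(.319)
W=lambda x,y,z:[PAN[0]+c*x-s*y,PAN[1]+s*x+c*y,z]
# corners of the collar's front face seen at panel px: BL(160,190) BR(240,230) TL(160,148), right-top (280,145)
obs=np.array([(160,190),(240,230),(160,148)])/10.-.5+[288,296]-[.4,-1.2]
from scipy.optimize import least_squares
f=lambda v:np.ravel([proj(S["scene"],W(v[0],v[1]+dy,v[2]+dz))-o for (dy,dz),o in zip(((-.009,-.006),(.009,-.006),(-.009,.006)),obs)])
for x in(.092,.095,.098):
    r=least_squares(lambda u:f([x,*u]),[.025,.09]);print("front x",x,"y,zmid",np.round(r.x,4),"res",np.round(r.fun,1))
P=S["scene"];
for n,uv in(("scene",(308,312)),("top",(284,192))):print(n,np.round(ray(S[n],uv,.09),4),np.round(ray(S[n],uv,.1),4))
for m in env.masks_of("mark_mid",P):
    v,u=np.nonzero(m["mask"]);print(m["conf"],u.min(),u.max(),v.min(),v.max())
panz(P)
```

```text
front x 0.092 y,zmid [0.0223 0.0837] res [-0.1 -0.6  0.5 -0.1 -0.4  0.8]
front x 0.095 y,zmid [0.0244 0.0918] res [-0.2 -0.7  0.5 -0.1 -0.4  0.8]
front x 0.098 y,zmid [0.0264 0.0999] res [-0.2 -0.7  0.6 -0.1 -0.4  0.7]
scene [0.689  0.0796 0.09  ] [0.6918 0.0831 0.1   ]
top [0.6877 0.071  0.09  ] [0.6849 0.0703 0.1   ]
0.5 301 314 304 318
pan top z 0.108 sunk 17.0 score 25.1
```

Run:
```python
from h import *
print(env.hand_in())
```

```text
the job is handed in; nothing more can be done
None
```

I threaded two rings gently onto the post and handed the job in at about 17 s with the pan at rest and the gripper clear; the judge gave no verdict. I put the pointer about 2 mm above the marker's middle (uncertain by about 3 mm, limit 7 mm), so two rings should be right and a third would probably have gone too low. The other three rings, the marker and the other things were left untouched.

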